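# Release the brass ball from a two-lane ball feeder

### The arm

A 6-joint arm with a two-finger parallel gripper is mounted at the origin on a cart in front of the work surface, level with it; the furniture and walls round the work are solid. World frame = base frame: x ahead of the robot, y to its left, z up, the work surface at z = 0. Lengths are in m, angles in rad, forces in N, time in s.
With the tool pointing down it reaches from about 0.325 to 0.9 m from the base axis. Payload 3.5 kg.
Tool frame: the origin (TCP) lies on the centre line of the jaws, within the pads' length; the fingertips stand ahead of it and the grasp point (between the pads) lies 3 mm ahead of it (tip_extent is the z of the fingertips in the tool frame, in m); z points along the fingers, y is the line along which they close (so a half turn about z gives the same grasp; the last joint's range is limited). The gripper opens to 85 mm and grips with 20 to 120 N. Pads are 22 mm wide; open, the fingers measure 114 mm over their backs; the gripper's body (76 mm by 85 mm) begins 54 mm behind the grasp point. The pads swing forward as they close: fully open they stand 13 mm farther back than shut.
Start: joints at [1.241, 0.276, -0.026, 1.268, 0, 1.467], TCP at [0.141, 0.609, 0.253] pointing down, gripper open.
Joint ranges: [-3.12, 3.12], [-0.85, 1.88], [-1.08, 1.24], [-1.95, 2.15], [-1.57, 1.53], [-3.14, 3.14]. Speed limits (rad/s): [2.57, 2.57, 3.14, 3.14, 3.14, 3.14].

### API

Orientations are given as a rotation vector (axis times angle).
In Python, from station import read_state, get_image, job_done, tip_extent gives the robot as it stands. The module is installed in compiled form; this text tells all that it offers.
- The arm moves only by the tool move_arm, never from a script. Its argument "increments" is text: rows parted by semicolons, each of 6 numbers parted by spaces: the shift along the tool's x, y, z as a fraction of full scale, then the turn, a rotation vector about the tool's x, y, z as a fraction of full scale. A call has 1 to 20 rows; each row shifts and turns the commanded pose from where the row before left it, along the tool's axes as they then stand; what a row does not reach is not made up. Full scale, the value 1, is 0.02 m for a shift and 0.12 rad for a turn. A row lasts 1/12 s, in which the tool goes at most 41.7 mm and 7.16 degrees, less where a joint would pass 70% of its speed; a pose out of reach is approached as far as the arm can. A call with a number of a shift or a turn outside -1 to 1 is refused whole. A call with a gripper value outside its range is refused whole. "grip" is the opening, from 0 (shut) to 1 (fully open), set as the call begins (left out, the last holds). The fingers move at their own pace and stop on an object; "grip_force" is the grip in N (left out, the last holds). Time passes only in rows, so rows that do not move let the fingers close. It gives the time, the measured TCP pose, the force, the opening and the grip force at its end, in the units of the state.
- read_state(): the state, without advancing time (a new reading comes with each control period).
- get_image(name): name is "side" or "top" or "wrist"; returns a dict with "frame" (400x640x3 uint8, red, green, blue), "fx", "fy", "cx", "cy" (pixels), "k1" (the pictures are not rectified: a ray, as slopes to the right and down, at radius r is drawn at 1 + k1 r^2 times it, then the intrinsics apply), "position" and "orientation" of the camera in the world. Camera axes: x right, y down, z forward; pixel columns grow to the right and rows downward; lengths in m; the calibration is good to about 2 mm. A picture is of the moment at which its call begins. There is no depth.
- job_done(): hands the job in; it is judged then, once.
The state is a dict: "t": time; "joints": joint angles; "qd": joint speeds; "effort": joint torques, N m; "ee_pos": TCP position; "eef_rot": TCP orientation; "ft_force": force on the tool from outside, world axes, zero at the start; "torque": the same for the moment, N m; "opening": finger opening in m; "grasp_force": force on a finger pad.
Only numpy, scipy, OpenCV 4.12 (cv2) and the standard library are available. Lean on these libraries where they do the work, as an engineer would, in place of code of your own. Each camera call takes 0.05 s, during which the arm holds its last target. There are 200 camera calls.

### The job

The bench feeder holds a brass ball behind one orange gate and a steel ball behind the other. With the fingertips, press down the yellow paddle on the brass ball's side so that its gate lifts, keep it pressed until the brass ball lies in the tray in the middle, then let the paddle come up so that the gate is shut again. The steel ball must stay in its lane; do not touch balls or gates, and do not pick up or shift anything that lies on or around the feeder.

Things in the scene. Friction and masses are not known exactly. Their poses are not given: they have to be found in the camera images.
- feeder: fixed two-lane ball feeder; plywood deck on posts, x -75 to 140, y +-210, top 110 mm up. Origin on the bench in its middle plane, z up, x from the paddles to the tray (away from the robot), y left. Two lanes along y at x = 90 mm slope down from both ends to one tray in the middle. Rockers at y +75 (left), -75 (right): yellow paddle near (x -125), orange gate far. Nothing above 230 mm, gate up 270
- tray_floor (a point): middle of the tray's floor, 113 mm above the bench, axes as the feeder's; the tray is 86 mm (x) by 100 mm (y) inside
- brass_ball_center (a point): centre of the loose polished brass (yellow) ball, 30 mm across, about 100 g, which waits against the gate of the left or of the right lane (its side changes), centre then about 173 mm above the bench, 92 mm to the side of the feeder's middle plane; rolls freely when the gate lifts
- steel_ball_center (a point): centre of the loose polished steel (grey) ball, 30 mm across, about 100 g, which waits against the gate of the left or of the right lane (its side changes), centre then about 173 mm above the bench, 92 mm to the side of the feeder's middle plane; rolls freely when the gate lifts
- brass_ball: the brass ball itself; its origin turns with it, so use its centre
- steel_ball: the steel ball itself; its origin turns with it, so use its centre
- left_tilt (a joint): the left rocker, a steel bar along the feeder's x, on an axle at feeder x -10, y +75, z 215 mm, between two blue uprights (x -25 to 5 mm, 32 mm wide, 222 mm high). Value: tilt in rad, 0 at rest (bar level, gate shut), 0.38 at the hard stop (paddle down, gate up). A spring returns it: about 2 N on the paddle starts it, 4.3 N holds it at the stop. The ball passes under the gate from about 0.3
- right_tilt (a joint): the right rocker, a steel bar along the feeder's x, on an axle at feeder x -10, y -75, z 215 mm, between two blue uprights (x -25 to 5 mm, 32 mm wide, 222 mm high). Value: tilt in rad, 0 at rest (bar level, gate shut), 0.38 at the hard stop (paddle down, gate up). A spring returns it: about 2 N on the paddle starts it, 4.3 N holds it at the stop. The ball passes under the gate from about 0.3
- left_rocker: the left rocker as a whole: steel bar 215 x 14 x 10 mm with its yellow paddle and orange gate; origin on its axle
- right_rocker: the right rocker as a whole: steel bar 215 x 14 x 10 mm with its yellow paddle and orange gate; origin on its axle
- left_pad_top (a point): middle of the top face of the left yellow press paddle: 46 mm (x) by 40 mm (y), 8 mm thick, on the near end of the left rocker, 115 mm from its axle; 228 mm above the bench at rest, it goes down about 44 mm at full press and about 13 mm towards feeder +x. Axes as the feeder's at rest, tilting with the rocker
- right_pad_top (a point): middle of the top face of the right yellow press paddle: 46 mm (x) by 40 mm (y), 8 mm thick, on the near end of the right rocker, 115 mm from its axle; 228 mm above the bench at rest, it goes down about 44 mm at full press and about 13 mm towards feeder +x. Axes as the feeder's at rest, tilting with the rocker
- left_gate (a point): middle of the lower edge of the left orange gate plate, 28 x 4 x 58 mm, which hangs from the far end of the left rocker, 100 mm beyond the axle, across the left lane (feeder x 90, y +75, z 158 mm at rest). Not to be touched
- right_gate (a point): middle of the lower edge of the right orange gate plate, 28 x 4 x 58 mm, which hangs from the far end of the right rocker, 100 mm beyond the axle, across the right lane (feeder x 90, y -75, z 158 mm at rest). Not to be touched
- wing_nut: dark iron wing nut, 20 x 42 x 19 mm, loose on the deck of the feeder between the rockers. Origin at the middle of its underside. Leave it where it is
- spanner: dark open-ended spanner, 39 x 188 x 7 mm, loose, flat on the bench to the left. Origin at the middle of its underside. Leave it where it is
- key: brown key, 26 x 76 x 5 mm, loose, flat on the deck at the left of the left rocker. Origin at the middle of its underside. Leave it where it is
- pot: small open brass-coloured tin, 58 mm across, 39 mm high, loose on the bench to the left. Origin at the middle of its underside. Leave it where it is
There are look-alikes about, which are no part of the job. Of the things shaped like the steel_ball, the steel one is meant.

How it is judged:
By the outcome, as a careful person would: the job done as asked, in the order asked, and still so for the second after the job is handed in, with the robot touching nothing.
It also fails if it takes over 32 s, if anything falls off the work surface, if the arm or the gripper's body presses on something with over 40 N, if the wrist force passes 120 N, or if a joint passes its speed limit or range.

## Working session

There is one attempt and no reset: what is moved stays moved. The work goes in short steps, Python scripts to look and compute and a tool call to move; the robot and the scene stay as the last step left them, time stands still between calls to the robot, and variables do not carry over. Pictures are saved under pics/ and viewed, at most 10 in all, crops included, and the job is handed in when it is done.

Besides the shell and the picture viewer there is one more tool, called after "Request:" in YAML: its name, and indented under it one key for each argument. move_arm: Moves the arm, as the interface text tells. Its arguments: {"type":"object","properties":{"increments":{"type":"string"},"grip":{"type":"number"},"grip_force":{"type":"number"}},"required":["increments"]}

```bash
mkdir -p pics; cat > h.py <<'E'
import numpy as np, cv2
from scipy.spatial.transform import Rotation as R
from station import *
def snap(n,f):
    im=get_image(n); cv2.imwrite('pics/'+f,im['frame'][:,:,::-1])
    np.save('pics/'+f+'.npy',im,allow_pickle=True); return im
def load(f): return np.load('pics/'+f+'.npy',allow_pickle=True).item()
def cam(im):
    o=np.array(im['orientation']); 
    return np.array(im['position']),(R.from_rotvec(o).as_matrix() if o.shape==(3,) else o if o.shape==(3,3) else R.from_quat(o).as_matrix())
def proj(im,P):
    p,M=cam(im); q=(np.atleast_2d(P)-p)@M; s=q[:,:2]/q[:,2:]; s=s*(1+im['k1']*(s**2).sum(1,keepdims=True))
    return s*[im['fx'],im['fy']]+[im['cx'],im['cy']]
def atz(im,uv,z):
    p,M=cam(im); d=(np.array(uv,float)-[im['cx'],im['cy']])/[im['fx'],im['fy']]; s=d.copy()
    for _ in range(20): s=d/(1+im['k1']*(s@s))
    r=M@np.array([s[0],s[1],1]); return p+r*(z-p[2])/r[2]
E
python3 - <<'E'
from h import *
a=snap('top','top1.png');b=snap('side','side1.png')
for i in(a,b): print({k:v for k,v in i.items() if k!='frame'})
print(tip_extent() if callable(tip_extent) else tip_extent,read_state())
cv2.imwrite('pics/both.png',np.vstack([a['frame'],b['frame']])[:,:,::-1][:,:])
E
```

```text
{'fx': 455.5918755851527, 'fy': 455.5918755851527, 'cx': 321.0892755498064, 'cy': 200.47030600047822, 'k1': 0.009925658675888403, 'position': array([0.43621384, 0.28937575, 1.10983099]), 'orientation': array([-2.13892646,  2.20570743, -0.10712083])}
{'fx': 366.28471993332795, 'fy': 366.28471993332795, 'cx': 315.8276791848741, 'cy': 201.66147461303933, 'k1': -0.017898740568018663, 'position': array([ 0.50901218, -0.46950234,  0.53284091]), 'orientation': array([-2.0440418 ,  0.05809668,  0.00207744])}
0.022 {'t': 0.1, 'joints': array([ 1.24060972e+00,  2.77080300e-01, -2.77382993e-02,  1.26802077e+00,
        1.60363513e-05,  1.46737301e+00]), 'qd': array([ 0.00038735, -0.00269609,  0.00282126,  0.00155091, -0.00070366,
        0.00124973]), 'effort': array([-6.55698495e-04, -4.46709645e+01,  2.96128213e+01,  8.45446513e-03,
       -1.32372720e-04,  4.79486701e-06]), 'ee_pos': array([0.14031847, 0.60836256, 0.25225954]), 'eef_rot': array([-0.35538462, -3.1209673 ,  0.0031282 ]), 'ft_force': array([ 0.44420892,  0.2575383 , -0.39134587]), 'torque': array([-0.01128141,  0.00836895, -0.01773108]), 'grasp_force': 0.0, 'opening': 0.08542593092353683}
```

View pics/top1.png

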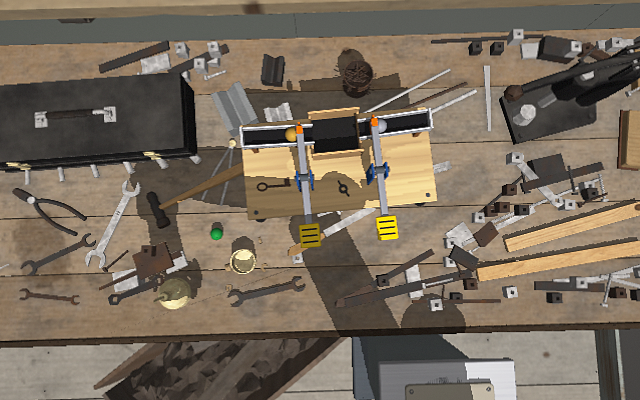

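View pics/side1.png

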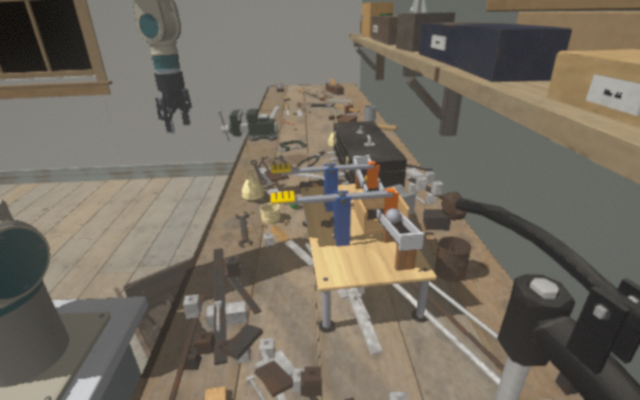

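```bash
python3 - <<'E'
from h import *
a=load('top1.png')
cv2.imwrite('pics/crop1.png',cv2.resize(a['frame'][90:260,225:450,::-1],None,fx=3.5,fy=3.5,interpolation=cv2.INTER_CUBIC))
f=a['frame'].astype(int); m=((f[:,:,0]>150)&(f[:,:,1]>130)&(f[:,:,2]<80)).astype(np.uint8)
n,l,s,c=cv2.connectedComponentsWithStats(m)
for i in range(1,n):
    if s[i,4]>40: print(s[i],c[i],atz(a,c[i],.228))
for k,uv in dict(gL=(299,130),gR=(375,122)).items(): print(k,atz(a,uv,.215))
print(atz(a,(291,134),.173), atz(a,(384,126),.173))
E
```

```text
[287 130   9  11  78] [291.1025641  135.41025641] [0.65245813 0.34167631 0.228     ]
[376 216  23  24 370] [387.06756757 227.26756757] [0.4658882  0.16065615 0.228     ]
gL [0.66619578 0.32636711 0.215     ]
gR [0.67785672 0.17354321 0.215     ]
[0.6689601  0.34507914 0.173     ] [0.68004605 0.14959345 0.173     ]
```

View pics/crop1.png

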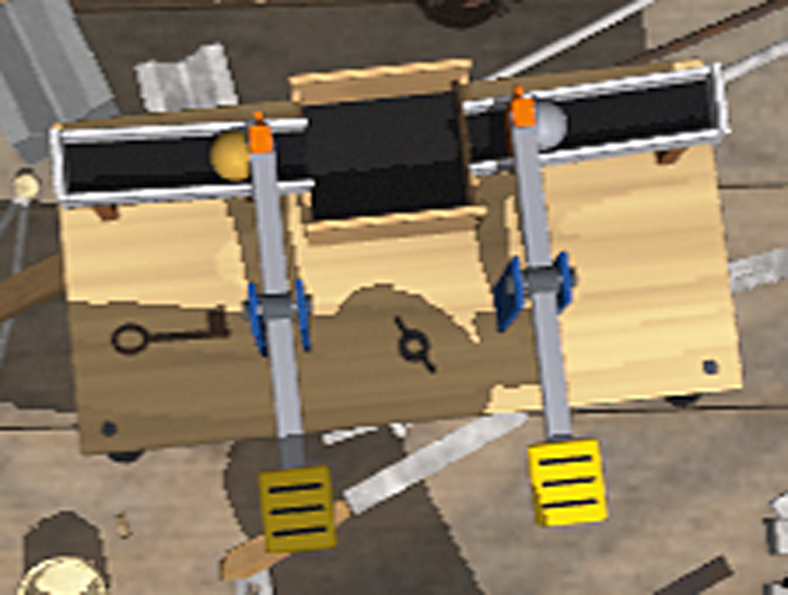

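```bash
cat >> h.py <<'E'
def plan(target,yaw=None):
    s=read_state(); M=R.from_rotvec(s['eef_rot']).as_matrix(); d=M.T@(np.array(target)-s['ee_pos'])
    print('tool axes in world (cols)\n',M.round(3)); print('shift in full scales',(d/.02).round(2),'tip',tip_extent() if callable(tip_extent) else tip_extent,'pos',s['ee_pos'].round(4),'F',s['ft_force'].round(2),'t',s['t'],'tau',s['torque'].round(2))
E
python3 - <<'E'
from h import *
a=load('top1.png')
pl=atz(a,(310.1,235.1),.228); pr=atz(a,(225+567/3.5,90+483/3.5),.228)
print(pl,pr,np.linalg.norm(pl-pr)); v=pl-pr; yaw=np.arctan2(-v[0],v[1]); print('yaw',yaw)
Rz=R.from_euler('z',yaw)
o=(pl+pr)/2*[1,1,0]-Rz.apply([-.125,0,0]); print('origin',o)
for q in [(-.125,.075,.228),(.09,.092,.173),(.09,-.092,.173),(.09,0,.113),(-.01,.075,.215)]: 
    w=o+Rz.apply(q); print(q,w.round(4),proj(a,w), (proj(a,w)-[225,90])*3.5)
plan(np.append(pl[:2],.31))
print(load('top1.png')['frame'][135,291])
E
```

```text
[0.45535479 0.30981439 0.228     ] [0.46447925 0.16085015 0.228     ] 0.14924342625804737
yaw 0.061176233311085966
origin [0.58468319 0.24297453 0.        ]
(-0.125, 0.075, 0.228) [0.4553 0.3102 0.228 ] [[309.90480746 235.11804606]] [[297.1668261  507.91316122]]
(0.09, 0.092, 0.173) [0.6689 0.3403 0.173 ] [[293.27914476 133.96454059]] [[238.97700665 153.87589207]]
(0.09, -0.092, 0.173) [0.6801 0.1566 0.173 ] [[380.63749575 126.05894652]] [[544.73123514 126.20631281]]
(0.09, 0, 0.113) [0.6745 0.2485 0.113 ] [[336.04911934 136.76578639]] [[388.67191768 163.68025235]]
(-0.01, 0.075, 0.215) [0.5701 0.3172 0.215 ] [[304.87736544 177.3537344 ]] [[279.57077903 305.73807042]]
tool axes in world (cols)
 [[-0.974  0.225 -0.001]
 [ 0.225  0.974 -0.002]
 [ 0.    -0.002 -1.   ]]
shift in full scales [-18.7  -11.01  -2.87] tip 0.022 pos [0.1403 0.6084 0.2523] F [ 0.44  0.26 -0.39] t 0.1 tau [-0.01  0.01 -0.02]
[229 182  76]
```

Brass ball is at top-view px (291,134), in the left lane. Steel is at (381,126), right lane. Possible look-alikes are the tin at (242,261), the brass lid at (174,292) and the green ball at (216,233). The close crop confirms brass is on the left, so I press the left paddle at (310,235), about (0.455, 0.310, 0.228).

Request:
move_arm:
  increments: "0 0 -1 0 0 0;0 0 -1 0 0 0;0 0 -0.9 0 0 0;-1 -0.6 0 0 0 0;-1 -0.6 0 0 0 0;-1 -0.6 0 0 0 0;-1 -0.6 0 0 0 0;-1 -0.6 0 0 0 0;-1 -0.6 0 0 0 0;-1 -0.6 0 0 0 0;-1 -0.6 0 0 0 0;-1 -0.6 0 0 0 0;-1 -0.6 0 0 0 0;-1 -0.6 0 0 0 0;-1 -0.6 0 0 0 0;-1 -0.6 0 0 0 0;-1 -0.6 0 0 0 0;-1 -0.6 0 0 0 0;-1 -0.6 0 0 0 0;-1 -0.6 0 0 0 0"
  grip: 0

```text
t: 1.77
ee_pos: [0.4264, 0.3327, 0.3108]
eef_rot: [-0.355, -3.121, 0.001]
ft_force: [0.8, 0.5, -0.8]
opening: -0.0001
grasp_force: 0.0
```

Request:
move_arm:
  increments: "-0.9 -0.4 0 0 0 0;-0.8 -0.4 0 0 0 0;0 0 0 0 0 -0.8;0 0 0 0 0 -0.8;0 0 0 0 0 -0.8;0 0 0 0 0 0;0 0 0 0 0 0"

```text
t: 2.35
ee_pos: [0.4553, 0.3103, 0.3108]
eef_rot: [0.092, -3.139, 0.001]
ft_force: [-0.5, 0.9, -0.3]
opening: 0.0003
grasp_force: 0.0
```

```bash
python3 - <<'E'
from h import *
w=snap('wrist','w1.png'); s=snap('side','s2.png')
plan((.4554,.3100,.31)); print(read_state()['opening'])
print('pad in wrist',proj(w,[.4554,.31,.228]),'tip',proj(w,read_state()['ee_pos']-[0,0,.022]))
c=s['frame'][120:260,220:440]; c=cv2.resize(c,None,fx=2.9,fy=2.9)
cv2.imwrite('pics/m2.png',np.vstack([w['frame'][::1,:],])[:,:,::-1])
cv2.imwrite('pics/s2c.png',c[:,:,::-1])
E
```

```text
tool axes in world (cols)
 [[-0.998 -0.059 -0.   ]
 [-0.059  0.998 -0.   ]
 [ 0.    -0.    -1.   ]]
shift in full scales [-0.   -0.03  0.05] tip 0.022 pos [0.4553 0.3105 0.311 ] F [ 0.35 -0.17  1.74] t 2.45 tau [ 0.01 -0.02 -0.01]
-0.00035591933388666783
pad in wrist [[322.895551   210.35079455]] tip [[322.99392876 244.82146459]]
```

View pics/m2.png

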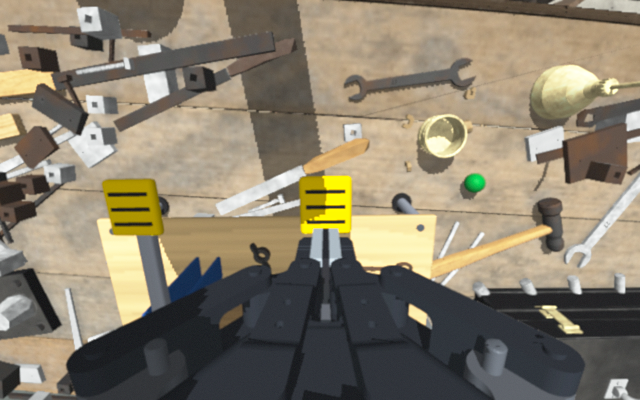

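View pics/s2c.png

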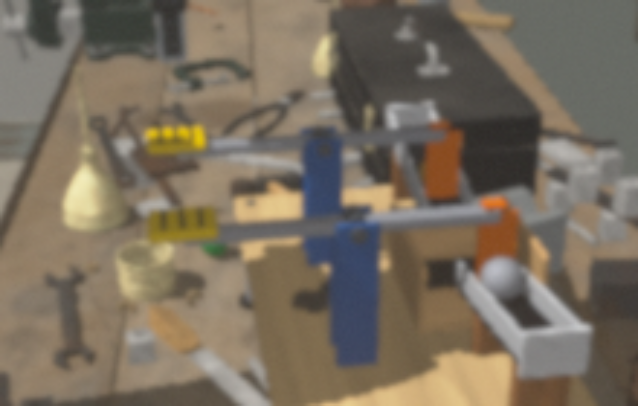

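```bash
python3 - <<'E'
from h import *
s=load('s2.png')
for P in [(.4553,.3105,.289),(.4553,.3105,.40),(.4553,.31,.228),(.4645,.16,.228),(.68,.157,.173),(.67,.34,.173)]:
    print(P,proj(s,P))
cv2.imwrite('pics/s2f.png',s['frame'][:,:,::-1])
E
```

```text
(0.4553, 0.3105, 0.289) [[279.99545701 139.70832015]]
(0.4553, 0.3105, 0.4) [[276.19117791  87.70554846]]
(0.4553, 0.31, 0.228) [[281.89231646 165.72815091]]
(0.4645, 0.16, 0.228) [[283.41541366 194.49680425]]
(0.68, 0.157, 0.173) [[394.04473642 215.54020308]]
(0.67, 0.34, 0.173) [[372.58266434 178.82764972]]
```

View pics/s2f.png

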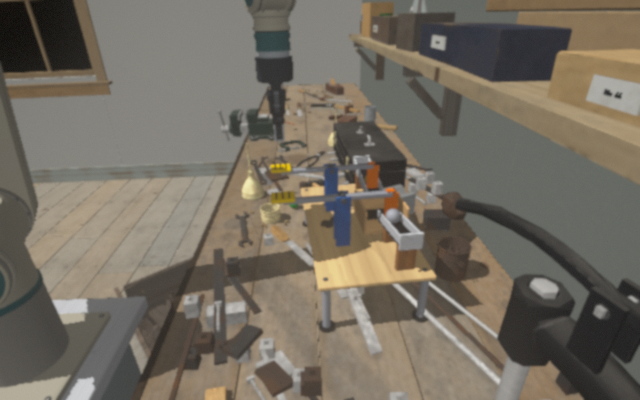

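The side view shows the shut tips at (279,138), where I predicted (280,140). The left pad is right below at (281,168), so I descend.

Request:
move_arm:
  increments: "0.15 0.05 0.9 0 0 0;0 0 0.9 0 0 0;0 0 0.8 0 0 0;0 0 0.3 0 0 0;0 0 0.3 0 0 0;0 0 0 0 0 0;0 0 0 0 0 0"

```text
t: 3.03
ee_pos: [0.4525, 0.3115, 0.248]
eef_rot: [-0.096, 3.14, 0.0]
ft_force: [-1.6, -1.2, 3.0]
opening: 0.0001
grasp_force: 1.1
```

Request:
move_arm:
  increments: "-0.05 0 0.3 0 0 0;-0.05 0 0.3 0 0 0;-0.1 0 0.3 0 0 0;-0.1 0 0.3 0 0 0;0 0 0 0 0 0;0 0 0 0 0 0"

```text
t: 3.53
ee_pos: [0.4587, 0.3115, 0.2224]
eef_rot: [-0.096, 3.14, -0.001]
ft_force: [-0.7, 0.1, 0.6]
opening: 0.0
grasp_force: 0.0
```

```bash
python3 - <<'E'
from h import *
s=snap('side','s3.png'); t=snap('top','t3.png'); plan((.4554,.3100,.31))
c=cv2.resize(s['frame'][120:240,230:420],(760,480)); cv2.imwrite('pics/s3c.png',c[:,:,::-1])
E
```

```text
tool axes in world (cols)
 [[-0.998 -0.061  0.001]
 [-0.061  0.998 -0.001]
 [-0.001 -0.001 -1.   ]]
shift in full scales [ 0.18 -0.07 -4.35] tip 0.022 pos [0.4591 0.3115 0.223 ] F [0.37 0.07 0.05] t 3.6333 tau [-0.03 -0.03  0.03]
```

View pics/s3c.png

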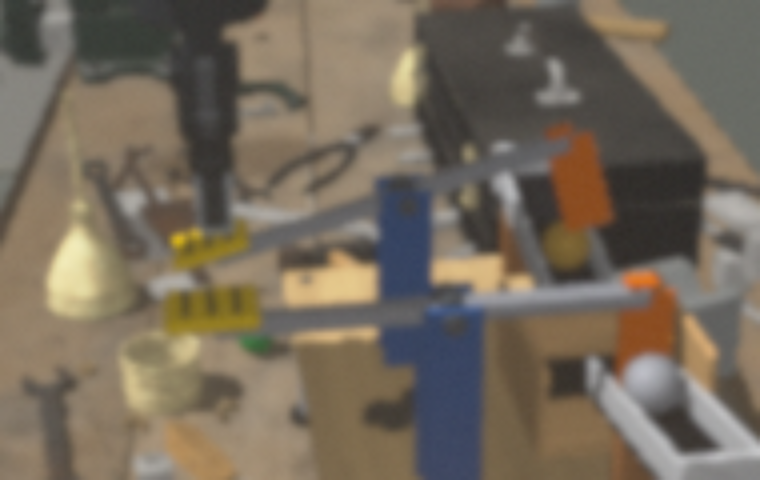

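The left rocker is tilted about 0.25, and the brass ball is still waiting at crop (567,245). I keep pressing.

Request:
move_arm:
  increments: "-0.1 0 0.25 0 0 0;-0.1 0 0.25 0 0 0;0 0 0.1 0 0 0;0 0 0 0 0 0;0 0 0 0 0 0;0 0 0 0 0 0;0 0 0 0 0 0;0 0 0 0 0 0;0 0 0 0 0 0;0 0 0 0 0 0;0 0 0 0 0 0;0 0 0 0 0 0"

```text
t: 4.63
ee_pos: [0.4621, 0.3119, 0.2116]
eef_rot: [0.096, -3.14, -0.0]
ft_force: [-4.4, -1.0, 5.5]
opening: 0.0002
grasp_force: 3.5
```

```bash
python3 - <<'E'
from h import *
s=snap('side','s4.png'); t=snap('top','t4.png'); plan((.4554,.3100,.31))
c=cv2.resize(s['frame'][130:230,240:420],(540,300)); d=cv2.resize(t['frame'][90:190,225:405],(540,300));cv2.imwrite('pics/s4c.png',np.vstack([c,d])[:,:,::-1])
E
```

```text
tool axes in world (cols)
 [[-0.998 -0.061 -0.001]
 [-0.061  0.998  0.   ]
 [ 0.001  0.    -1.   ]]
shift in full scales [ 0.34 -0.07 -4.92] tip 0.022 pos [0.4621 0.3119 0.2116] F [-4.33 -0.38  6.17] t 4.7333 tau [-0.11  0.88 -0.06]
```

View pics/s4c.png

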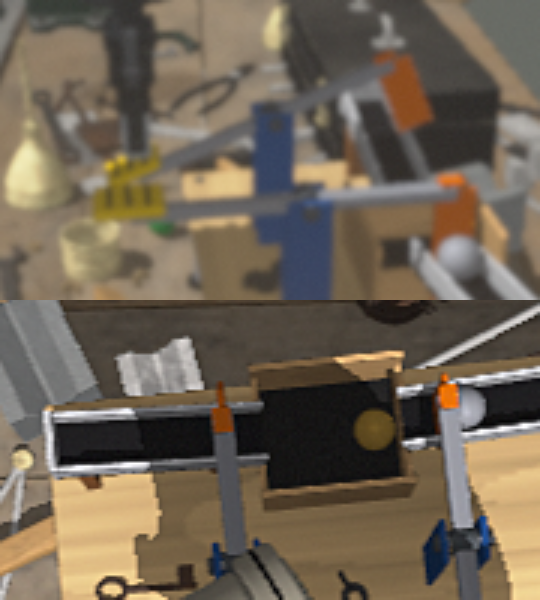

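The brass ball is in the tray at crop (373,430), and steel is still behind its gate. I hold briefly so it settles, then let the paddle up under control.

Request:
move_arm:
  increments: "0 0 0 0 0 0;0 0 0 0 0 0;0 0 0 0 0 0;0 0 0 0 0 0;0 0 0 0 0 0;0 0 0 0 0 0;0 0 0 0 0 0;0 0 0 0 0 0;0 0 0 0 0 0;0 0 0 0 0 0;0 0 0 0 0 0;0 0 0 0 0 0"

```text
t: 5.73
ee_pos: [0.4621, 0.3119, 0.2116]
eef_rot: [0.096, -3.14, -0.0]
ft_force: [-5.1, 0.8, 5.4]
opening: 0.0001
grasp_force: 3.5
```

```bash
python3 - <<'E'
from h import *
a=load('t4.png')
def ball(t):
    f=t['frame'].astype(int)[110:165,305:365]; m=((f[:,:,0]-f[:,:,2]>50)&(f[:,:,0]<200)); m[:25]&=True
    n,l,s,c=cv2.connectedComponentsWithStats(m.astype(np.uint8)); return [(s[i,4],(c[i]+[305,110]).round(1)) for i in range(1,n) if s[i,4]>30]
b=snap('top','t5.png'); print(ball(a)); print(ball(b)); print(atz(b,(225+373/3,90+130/3),.128))
E
```

```text
[(np.int32(45), array([321.2, 111. ])), (np.int32(93), array([348.3, 112.3])), (np.int32(126), array([349.5, 132.7])), (np.int32(92), array([338.3, 151.7])), (np.int32(72), array([310. , 159.2]))]
[(np.int32(44), array([321.4, 111. ])), (np.int32(92), array([348.4, 112.2])), (np.int32(33), array([361. , 115.1])), (np.int32(125), array([349.5, 132.7])), (np.int32(91), array([338.2, 151.7])), (np.int32(61), array([308.6, 158.5]))]
[0.67770009 0.21967357 0.128     ]
```

The ball is at rest (349.5,132.7 in both frames). I release now.

Request:
move_arm:
  increments: "0.1 0 -0.3 0 0 0;0.1 0 -0.3 0 0 0;0.1 0 -0.3 0 0 0;0.1 0 -0.3 0 0 0;0.05 0 -0.3 0 0 0;0.05 0 -0.3 0 0 0;0 0 -0.3 0 0 0;0 0 -0.3 0 0 0;0 0 -0.5 0 0 0;0 0 -0.8 0 0 0;0 0 -0.8 0 0 0;0 0 -0.8 0 0 0;0 0 0 0 0 0;0 0 0 0 0 0;0 0 0 0 0 0;0 0 0 0 0 0;0 0 0 0 0 0;0 0 0 0 0 0"

```text
t: 7.28
ee_pos: [0.4519, 0.3111, 0.3162]
eef_rot: [0.096, -3.138, 0.001]
ft_force: [0.6, 0.8, -0.2]
opening: 0.0001
grasp_force: 0.0
```

```bash
python3 - <<'E'
from h import *
s=snap('side','s6.png'); t=snap('top','t6.png'); plan((.4554,.3100,.31))
c=cv2.resize(s['frame'][120:220,240:420],(540,300)); d=cv2.resize(t['frame'][90:190,225:405],(540,300));cv2.imwrite('pics/s6c.png',np.vstack([c,d])[:,:,::-1])
E
```

```text
tool axes in world (cols)
 [[-0.998 -0.061 -0.001]
 [-0.061  0.998 -0.001]
 [ 0.001 -0.    -1.   ]]
shift in full scales [-0.16 -0.07  0.33] tip 0.022 pos [0.4521 0.3112 0.3167] F [ 0.06 -0.21  0.13] t 7.3833 tau [ 0.02 -0.05 -0.  ]
```

View pics/s6c.png

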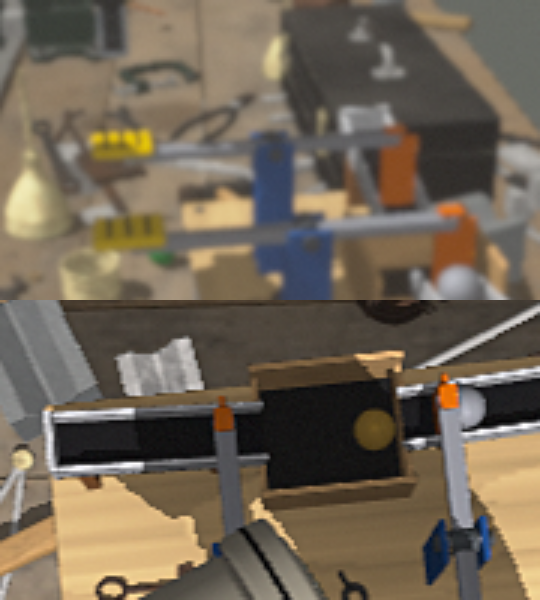

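The bar is level and both gates are shut. Brass lies in the tray at (373,430), steel is still in its lane at (470,408), and the gripper is clear.

```bash
python3 -c "from station import *; print(job_done())"
```

```text
the job is handed in; nothing more can be done
None
```

I pressed the left paddle until the brass ball rolled into the tray and came to rest, then released it so the gate shut again. The steel ball stayed in its lane, the gripper is clear, and I handed the job in at about 7.4 s.

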